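Close the balance's draught shield and tare it

ROBOT

A 6-joint arm with a two-finger parallel gripper is mounted at the origin on a cart in front of the work surface, level with it; the furniture and walls round the work are solid. World frame = base frame: x ahead of the robot, y to its left, z up, the work surface at z = 0. Lengths are in m, angles in rad, forces in N, time in s.
With the tool pointing down it reaches from about 0.35 to 0.725 m from the base axis. Payload 4.3 kg.
Tool frame: the origin (TCP) lies between the finger pads; the fingertips stand 17 mm ahead of it and the grasp point (between the pads) lies 2 mm behind it (tip_extent is the distance from the TCP to the fingertips, in m); x points along the fingers, y is the direction in which the jaws open and shut, and the axes are right-handed (so a half turn about x gives the same grasp; the last joint's range is limited). The gripper opens to 85 mm and grips with 20 to 120 N. Pads are 22 mm wide; open, the fingers measure 114 mm over their backs; the gripper's body (76 mm by 85 mm) begins 54 mm behind the grasp point. The pads swing forward as they close: fully open they stand 13 mm farther back than shut.
Start: joints at [-1.322, 0.377, 0.081, 1.274, 0, 1.46], TCP at [0.202, -0.538, 0.248] pointing down, gripper open.
Joint ranges: [-2.72, 2.72], [-0.84, 1.66], [-1.02, 1.22], [-1.77, 2.12], [-1.37, 1.28], [-3.14, 3.14]. Speed limits (rad/s): [2.57, 2.57, 3.14, 3.14, 3.14, 3.14].

INTERFACE

Orientations are given as a unit quaternion [x, y, z, w].
In Python, from station import get_obs, camera, camera_model, close_job, tip_extent gives the robot as it stands.
- The arm moves only by the tool step_arm, never from a script. Its arguments are lists of equal length, an entry for each row: "twist": the turn, a rotation vector about the tool's x, y, z in degrees, a list of three; "xyz": the shift along the tool's x, y, z in mm, a list of three; "jaw": the opening in per cent of the stroke, from 0 (shut) to 100 (fully open). In form: {"twist": [[rx, ry, rz], ...], "xyz": [[x, y, z], ...], "jaw": [jaw, ...]}. A call has 1 to 12 rows; each row is the pose to reach, as a shift and turn from the pose commanded when the call began, along the tool's axes at that moment; what a row does not reach only later rows make up. A row lasts 1/12 s, in which the tool goes at most 41.7 mm and 7.16 degrees, less where a joint would pass 70% of its speed; a pose out of reach is approached as far as the arm can. A call with a gripper value outside its range is refused whole. The fingers move at their own pace and stop on an object; the grip force is fixed at half the most. Time passes only in rows, so rows that repeat a pose let the fingers close. It gives the time, the measured TCP pose, the force and the opening at its end, in the units of the state.
- get_obs(): the state, without advancing time (a new reading comes with each control period).
- camera(name): name is "scene" or "side" or "wrist"; returns the picture (420x560x3 uint8, red, green, blue); there is no depth.
- camera_model(name): a dict with "K" (3x3 intrinsics, pixels), "xyz" and "attitude" of the camera in the world; the wrist camera has in their place "hand_eye" (4x4, takes a point from camera to tool coordinates, whose origin is the TCP and whose axes are the tool frame's). Camera axes: x right, y down, z forward; pixel columns grow to the right and rows downward; lengths in m; the calibration is good to about 2 mm. A picture is of the moment at which its call begins: read the wrist's pose just before it. camera_model takes no time and is no camera call.
- close_job(): hands the job in, once; it reports no verdict.
The state is a dict: "t": time; "q": joint angles; "qvel": joint speeds; "joint_efforts": joint torques, N m; "position": TCP position; "eef_rot": TCP orientation; "force": force on the tool from outside, world axes, zero at the start; "moment": the same for the moment, N m; "width": opening from 0.0 (shut) to 1.0 (fully open).
Only numpy, scipy, OpenCV 4.12 (cv2) and the standard library are available. Lean on these libraries where they do the work, as an engineer would, in place of code of your own. Each camera call takes 0.05 s, during which the arm holds its last target. There are 200 camera calls.

TASK

Tare the balance with the empty crucible on its pan: with the fingertips and without gripping anything, gently push the sliding glass top door of the draught shield fully closed by its black tab, then press the blue tare key lightly all the way down and let it spring back. Press no other key, and do not press the tare key before the door is closed; do not touch the crucible, and leave the things beside the balance where they are. Finish with the hand drawn back at least 10 cm from the key and the door still fully closed.

Things in the scene. Friction and masses are not known exactly. Their poses are not given: they have to be found in the camera images.
- balance: white balance, 204 x 330 mm, 158 mm high, fast on the bench. Origin: centre of its footprint, on the bench; x from its front (keys) to its back, y to its left, z up. Console: x -165 to -55 mm, top 45 mm high in front, 59 mm behind; four keys in a row at x = -139 mm, 46 mm apart, in any order. Rear column: x 85 to 165 mm, 149 mm high
- pan (a point): centre of the top of the weighing pan (90 mm steel disc), 72 mm high, at x = 10 mm of the balance, inside the glass draught shield: x -55 to 85 mm, 174 mm wide, 4 mm glass on all sides, 150 mm high; the door's rails at both sides (balance y = 83 mm either way) are 158 mm high
- top_door (a joint): sliding glass top door of the draught shield: 0 = fully closed (forward), 0.08 m = fully open (slid back over the column, along the balance's +x). Slides with about 1.2 N of friction and stays where it is left; the closed end is a firm stop
- door_tab (a point): top centre of the black upright grip tab at the front edge of the top door: 12 mm thick along the balance's x, 50 mm wide along its y, its top 177.5 mm above the bench and 22 mm above the pane, which is flat for 125 mm behind the tab. Moves with the door; closed it is at x = -45 mm of the balance, open at up to +35 mm
- tare_key (a joint): travel of the blue tare key: 0 = up, 0.005 m = fully down; springs back; about 1 N to start it, 4 N fully down
- tare_mount: low black frame (28 x 36 mm) on the console, with the blue tare key in it; origin on the console surface under the middle of the key
- tare_top (a point): centre of the top face of the blue tare key of the balance. The top face is 24 mm deep (front to back), the key stands 8 mm proud of a console that slopes 7 degrees down to the front. It is the widest key, 32 mm along the balance's y
- power_key (a joint): travel of the red power key, 24 mm wide: 0 = up, 0.005 m = fully down; not to be pressed
- power_top (a point): centre of the top face of the red power key of the balance. The top face is 24 mm deep (front to back), the key stands 8 mm proud of a console that slopes 7 degrees down to the front. 24 mm wide. Not to be pressed
- mode_key (a joint): travel of the white mode key, 24 mm wide: 0 = up, 0.005 m = fully down; not to be pressed
- mode_top (a point): centre of the top face of the white mode key of the balance. The top face is 24 mm deep (front to back), the key stands 8 mm proud of a console that slopes 7 degrees down to the front. 24 mm wide. Not to be pressed
- print_key (a joint): travel of the white print key, 24 mm wide: 0 = up, 0.005 m = fully down; not to be pressed
- print_top (a point): centre of the top face of the white print key of the balance. The top face is 24 mm deep (front to back), the key stands 8 mm proud of a console that slopes 7 degrees down to the front. 24 mm wide. Not to be pressed
- crucible: open white porcelain crucible, 44 mm across, 36 mm high, standing loose on the weighing pan; origin at the centre of its underside; must stay as it is
- vial_blue: blue-capped vial, 23 mm across, 56 mm high, loose on the bench to the left of the balance; origin at the centre of its underside; a bystander
- vial_white: white-capped vial, 23 mm across, 56 mm high, loose on the bench to the left of the balance; origin at the centre of its underside; a bystander
- lidded_crucible: lidded crucible, white, 46 mm across, 48 mm high, loose on the bench to the left of the balance; origin at the centre of its underside; a bystander
- petri: petri dish, 61 mm across, 14 mm high, loose on the bench to the left of the balance; origin at the centre of its underside; a bystander
- forceps: forceps, steel, 131 mm long, 9 mm high, its own y along its length, loose on the bench to the right of the balance; origin at the centre of its underside; a bystander
- spatula: spatula, wooden grip, 187 mm long, 12 mm high, its own y along its length, loose on the bench to the right of the balance; origin at the centre of its underside; a bystander
There are look-alikes about, which are no part of the job. There is more than one size of the crucible; the job needs the middle-sized.

How it is judged:
On the way, in this order (a step that is already met when the one before it is completed fails the run):
1. the top door is fully closed (value of joint top_door below 0.0025 m), for 0.2 s.
2. the blue tare key is pressed down by the fingers, with the door closed (value of joint tare_key above 0.0035 m and value of joint top_door below 0.0025 m and contact force between the fingers and tare_mount above 0.5 N), for 0.1 s.
At the end, for the whole second after the job is handed in: The top door is closed to within 2.5 mm, all keys are up again, the gripper's grasp point is at least 100 mm from the tare key, the crucible stands upright and still on the pan within 6 mm of where it was, and every bystander is within 10 mm of where it was (value of joint top_door below 0.0025 m and value of joint each of tare_key, power_key, mode_key, print_key below 0.0008 m and distance between the grasp point and tare_top above 0.1 m and distance of crucible from where it was at the start of the episode below 0.006 m and angle between crucible's own z axis and vertical below 0.1 rad and linear speed of crucible below 0.01 m/s and distance of each of vial_blue, vial_white, lidded_crucible, petri, forceps, spatula from where it was at the start of the episode below 0.01 m); the robot touches nothing.
It fails at once if the tare key is pressed while the top door is still open (value of joint tare_key above 0.0015 m and value of joint top_door above 0.004 m).
It fails at once if another key of the balance is pressed (value of joint any of power_key, mode_key, print_key above 0.0015 m).
It fails at once if the balance, its door or its tare key is struck, gripped or pushed hard (over 25 N) (contact force between any of the fingers, the arm and balance above 25 N or contact force between any of the fingers, the arm and tare_mount above 25 N).
It fails at once if the crucible on the pan is touched, shifted (over 6 mm) or lifted (distance of crucible from where it was at the start of the episode above 0.006 m or contact force between any of the fingers, the arm and crucible above 0.3 N).
It fails at once if a bystander on the bench is shifted (over 10 mm) or lifted (distance of any of vial_blue, vial_white, lidded_crucible, petri, forceps, spatula from where it was at the start of the episode above 0.01 m).
It also fails if it takes over 48 s, if anything falls off the work surface, if the arm or the gripper's body presses on something with over 40 N, if the wrist force passes 120 N, or if a joint passes its speed limit or range.

## Working session

There is one attempt and no reset: what is moved stays moved. The work goes in short steps, Python scripts to look and compute and a tool call to move; the robot and the scene stay as the last step left them, time stands still between calls to the robot, and variables do not carry over. Pictures are saved under pics/ and viewed, about 8 in all and at most 12, crops included, and the job is handed in when it is done.

Besides the shell and the picture viewer there is one more tool, called after ">>>" by a JSON object that holds its "op" and its "data". step_arm: Moves the arm, as the interface text tells. Its arguments: {"type":"object","properties":{"twist":{"type":"array","items":{"type":"array","items":{"type":"number"}}},"xyz":{"type":"array","items":{"type":"array","items":{"type":"number"}}},"jaw":{"type":"array","items":{"type":"number"}}},"required":["twist","xyz","jaw"]}

```bash
mkdir -p pics; python3 - <<'E'
from station import *
import cv2,numpy as np
for n in ["scene","side"]:
    cv2.imwrite(f"pics/{n}0.png",camera(n)[:,:,::-1])
for n in ["scene","side","wrist"]:
    print(n,camera_model(n))
o=get_obs();print(o)
print(tip_extent)
E
```

```text
scene {'K': array([[398.63666504,   0.        , 274.92867881],
       [  0.        , 398.63666504, 209.2600382 ],
       [  0.        ,   0.        ,   1.        ]]), 'xyz': array([ 0.32259205, -0.59062625,  0.59250303]), 'attitude': array([ 0.84895625, -0.21484212,  0.10686111, -0.47084695])}
side {'K': array([[435.33541457,   0.        , 278.54336404],
       [  0.        , 435.33541457, 209.75668316],
       [  0.        ,   0.        ,   1.        ]]), 'xyz': array([0.50783127, 0.77586219, 0.72237523]), 'attitude': array([-0.06926407,  0.89830756, -0.43147685,  0.04553851])}
wrist {'K': array([[358.84708786,   0.        , 278.50514998],
       [  0.        , 358.84708786, 208.73477441],
       [  0.        ,   0.        ,   1.        ]]), 'hand_eye': array([[-6.52830985e-04, -2.93849571e-01,  9.55851455e-01,
        -1.26105670e-01],
       [ 9.99999780e-01, -7.60225085e-05,  6.59612596e-04,
        -3.09681228e-04],
       [-1.21160653e-04,  9.55851674e-01,  2.93849556e-01,
        -7.52538343e-02],
       [ 0.00000000e+00,  0.00000000e+00,  0.00000000e+00,
         1.00000000e+00]])}
{'t': 0.1, 'q': array([-1.32231196e+00,  3.77984463e-01,  7.97789623e-02,  1.27438399e+00,
       -1.16205106e-05,  1.46045411e+00]), 'qvel': array([-0.00018091, -0.00172508,  0.00241151, -0.00094785,  0.00072079,
        0.00021271]), 'joint_efforts': array([ 1.07277578e-03, -4.64694822e+01,  2.70582408e+01,  1.19481131e-02,
       -1.20895938e-04,  1.01402100e-05]), 'position': array([ 0.20177159, -0.53785657,  0.24746497]), 'eef_rot': array([-0.69570857, -0.12681698,  0.69580427, -0.12555261]), 'force': array([ 1.06641232, -0.6225256 , -0.17025022]), 'moment': array([ 0.01012957,  0.04389167, -0.02497138]), 'width': 0.9980584967036089}
0.017
```

```bash
python3 -c "
import cv2,numpy as np
cv2.imwrite('pics/both.png',np.vstack([cv2.imread('pics/scene0.png')]))"; ls
```

```text
pics
```

View pics/scene0.png

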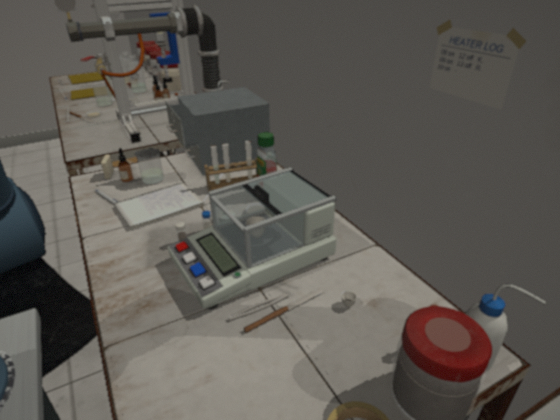

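View pics/side0.png

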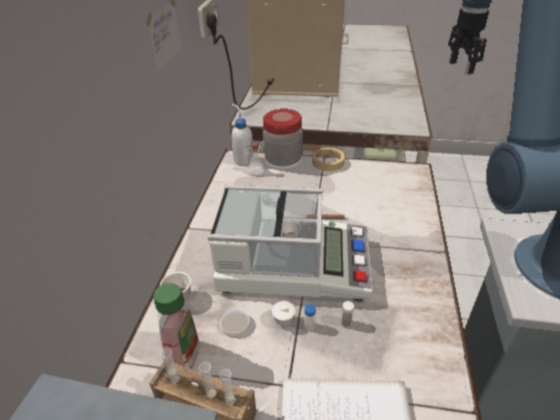

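Scene view: keys in a row are red (182,246), white (190,258), blue (198,270) and white (207,283), with the tab at about (262,193). The side view shows the same row: white (357,231), blue (358,245), white (359,260), red (360,276), tab about (282,213). Next I enlarge both views to pick points.

```bash
python3 - <<'E'
import cv2
a=cv2.imread('pics/scene0.png')[165:305,160:345]
b=cv2.imread('pics/side0.png')[180:305,205:380]
for n,i in (('c1',a),('c2',b)):
    i=cv2.resize(i,None,fx=4,fy=4,interpolation=cv2.INTER_CUBIC); i=cv2.convertScaleAbs(i,alpha=1.4); cv2.imwrite(f'pics/{n}.png',i)
E
```

```text
(no output)
```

View pics/c1.png

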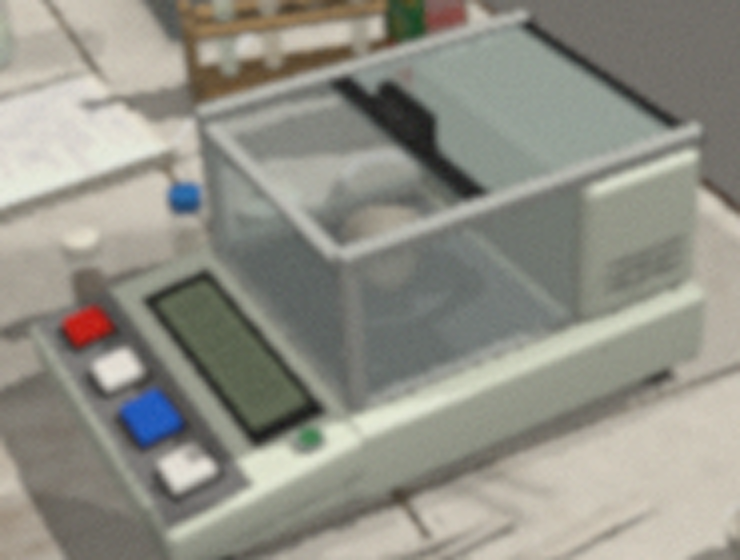

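View pics/c2.png

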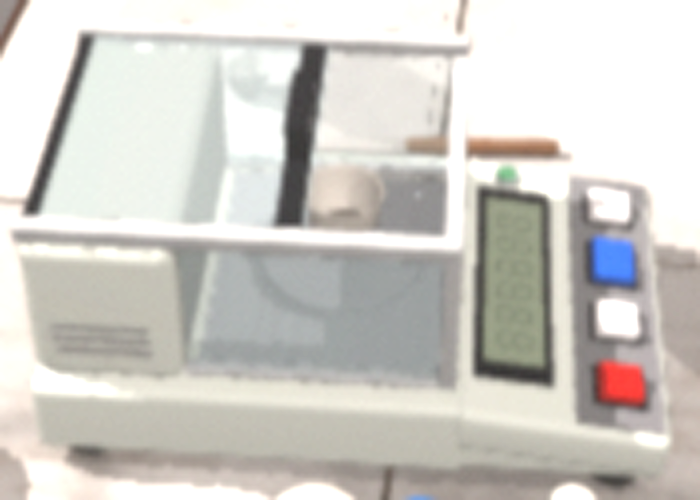

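```bash
cat > h.py <<'E'
from station import *
import numpy as np, cv2
from scipy.spatial.transform import Rotation as R
from scipy.optimize import least_squares
def proj(n,P):
    m=camera_model(n); c=R.from_quat(m['attitude']).inv().apply(np.atleast_2d(P)-m['xyz'])
    p=c@m['K'].T; return p[:,:2]/p[:,2:]
def bal(p,P):
    return R.from_euler('z',p[2]).apply(P)+[p[0],p[1],0]
E
python3 - <<'E'
from h import *
k=[[-.139,y,.0563] for y in (.069,.023,-.023,-.069)]
rails=[[-.055,.083,.158],[-.055,-.083,.158],[.165,.083,.158],[.165,-.083,.158]]
O=np.array(k+rails)
S=np.array([(87,323),(117,368),(151,414),(187,466),(205,120),(345,250),(525,17),(697,132)])
T=np.array([(621,380),(617,316),(613,258),(608,204),(462,240),(467,42),(18,225),(85,36)])
f=lambda A,o:(A+.5)/4-.5+o
S=f(S,[160,165]);T=f(T,[205,180]); tS=f(np.array([[408,103]]),[160,165]); tT=f(np.array([[300,95]]),[205,180])
def res(p):
    W=bal(p,O); t=bal(p,np.array([[-.045+p[3],0,.1775]]))
    return np.r_[(proj('scene',W)-S).ravel(),(proj('side',W)-T).ravel(),(proj('scene',t)-tS).ravel(),(proj('side',t)-tT).ravel()]
for loss in('linear','soft_l1'):
    r=least_squares(res,[.5,0,0,.06],loss=loss,x_scale=[.1,.1,.1,.1]); p=r.x
    print(p,np.degrees(p[2])); 
print(res(p).reshape(-1,2).round(1))
np.save('bal.npy',p)
print('tare',bal(p,O[2:3]),'tab',bal(p,np.array([[-.045+p[3],0,.1775]])),'tab closed',bal(p,np.array([[-.045,0,.1775]])))
o=get_obs();print(R.from_quat(o['eef_rot']).as_matrix().round(3))
E
```

```text
[0.60147971 0.08005415 0.07306561 0.0767668 ] 4.186351055843282
[0.60152464 0.08026927 0.0736272  0.07690041] 4.218527633963594
[[-0.1 -0.7]
 [ 0.1 -1.1]
 [-0.1 -0.8]
 [-0.1 -1. ]
 [-2.5 -2.7]
 [-1.9  0.7]
 [ 0.2 -2. ]
 [ 0.4 -2.4]
 [ 0.3 -1.3]
 [ 0.1 -1.1]
 [-0.  -1.2]
 [ 0.2 -1.3]
 [ 0.9  0. ]
 [ 0.8 -1.4]
 [-1.2 -1.3]
 [-2.  -3.3]
 [-0.7 -1.7]
 [-0.2 -0.1]]
tare [[0.46459313 0.04710664 0.0563    ]] tab [[0.63333862 0.08261588 0.1775    ]] tab closed [[0.55664656 0.07695903 0.1775    ]]
[[-0.     0.351 -0.936]
 [ 0.002 -0.936 -0.351]
 [-1.    -0.002 -0.   ]]
```

```bash
cat >> h.py <<'E'
def plan(bx,by,z,off=(0,0,0)):
    p=np.load('bal.npy'); o=get_obs(); w=bal(p,np.array([[bx,by,z]]))[0]
    M=R.from_quat(o['eef_rot']); c,s=np.cos(p[2]),np.sin(p[2])
    T=R.from_matrix(np.array([[0,0,-1],[-s,c,0],[c,s,0]]).T)
    print('world',w.round(4),'shift mm',(M.inv().apply(w-o['position'])*1000).round(1),'twist',np.degrees((M.inv()*T).as_rotvec()).round(2))
    b=R.from_euler('z',-p[2]).apply(o['position']-[p[0],p[1],0])
    print('now bal',b.round(4),'force',o['force'].round(2),'w',o['width'].round(3),'t',o['t'],'q',o['q'].round(3))
def tri(a,b):
    r=least_squares(lambda P:np.r_[proj('scene',P)[0]-a,proj('side',P)[0]-b],[.5,0,.1]); return r.x.round(3),r.cost
E
python3 - <<'E'
from h import *
plan(.061,0,.30)
print('jar lid',tri([447,335],[283,120]),'bottle green',tri([265,140],[170,297]))
E
```

```text
world [0.6624 0.0848 0.3   ] shift mm [ -51.7 -421.3 -649.9] twist [-1.6366e+02 -1.5000e-01  1.0000e-02]Traceback (most recent call last):
  File "<stdin>", line 2, in <module>
  File "h.py", line 16, in plan
    print('now bal',b.round(4),'force',o['force'].round(2),'w',o['width'].round(3),'t',o['t'],'q',o['q'].round(3))
                                                               ^^^^^^^^^^^^^^^^
AttributeError: 'float' object has no attribute 'round'
```

>>> {"op": "step_arm", "data": {"twist": [[0,0,0],[0,0,0],[0,0,0]], "xyz": [[-40,0,0],[-80,0,0],[-100,0,0]], "jaw": [0,0,0]}}

```text
t: 0.35
position: [0.2019, -0.5381, 0.3514]
eef_rot: [0.696, 0.126, -0.696, 0.127]
force: [0.1, -0.7, 0.6]
width: 0.603
```

```bash
python3 - <<'E'
from h import *
plan(.061,0,.32); print(tip_extent)
E
```

```text
world [0.6624 0.0848 0.32  ] shift mm [  30.5 -421.5 -649.9] twist [-1.6366e+02  1.5000e-01 -1.0000e-02]Traceback (most recent call last):
  File "<stdin>", line 2, in <module>
  File "h.py", line 16, in plan
    print('now bal',b.round(4),'force',o['force'].round(2),'w',o['width'].round(3),'t',o['t'],'q',o['q'].round(3))
                                                               ^^^^^^^^^^^^^^^^
AttributeError: 'float' object has no attribute 'round'
```

```bash
sed -i "s/o\['width'\].round(3)/round(o['width'],3)/" h.py; python3 - <<'E'
from h import *
print('jar lid',tri([447,335],[283,120]),'bottle green',tri([265,140],[170,297]))
E
```

```text
jar lid (array([ 0.702, -0.364,  0.14 ]), np.float64(3.384468134634636)) bottle green (array([0.773, 0.343, 0.167]), np.float64(0.08317220296687014))
```

>>> {"op": "step_arm", "data": {"twist": [[-80,0,0],[-80,0,0],[-80,0,0],[-80,0,0],[-80,0,0],[-80,0,0],[-80,0,0],[-80,0,0],[-80,0,0],[-80,0,0],[-80,0,0],[-80,0,0]], "xyz": [[0,-210,-325],[0,-210,-325],[0,-210,-325],[0,-210,-325],[0,-210,-325],[0,-210,-325],[0,-210,-325],[0,-210,-325],[0,-210,-325],[0,-210,-325],[0,-210,-325],[0,-210,-325]], "jaw": [0,0,0,0,0,0,0,0,0,0,0,0]}}

```text
t: 1.35
position: [0.4329, -0.2264, 0.3479]
eef_rot: [0.45, 0.545, -0.45, 0.545]
force: [-1.1, -0.4, -0.6]
width: -0.004
```

```bash
python3 - <<'E'
from h import *
plan(.061,0,.32); print(tip_extent)
E
```

```text
world [0.6624 0.0848 0.32  ] shift mm [  27.8  284.1 -262.2] twist [-8.334e+01 -6.000e-02  1.000e-02]
now bal [-0.1907 -0.2934  0.3479] force [-1.08 -0.39 -0.59] w -0.004 t 1.35 q [-0.612  0.193  0.087  1.465 -0.     0.769]
0.017
```

>>> {"op": "step_arm", "data": {"twist": [[-83.3,0,0],[-83.3,0,0],[-83.3,0,0],[-83.3,0,0],[-83.3,0,0],[-83.3,0,0],[-83.3,0,0],[-83.3,0,0],[-83.3,0,0],[-83.3,0,0],[-83.3,0,0],[-83.3,0,0]], "xyz": [[0,284,-262],[0,284,-262],[0,284,-262],[0,284,-262],[0,284,-262],[0,284,-262],[0,284,-262],[0,284,-262],[0,284,-262],[20,284,-262],[40,284,-262],[58,284,-262]], "jaw": [0,0,0,0,0,0,0,0,0,0,0,0]}}

```text
t: 2.35
position: [0.6648, 0.0825, 0.2881]
eef_rot: [-0.025, 0.707, 0.025, 0.706]
force: [-1.3, -0.8, -0.2]
width: -0.001
```

```bash
python3 - <<'E'
from h import *
plan(.061,0,.22); print(tip_extent)
a=camera('wrist')[:,:,::-1]; b=camera('side')[:,:,::-1]
cv2.imwrite('pics/w1.png',a)
cv2.imwrite('pics/s1.png',cv2.resize(b[130:310,180:400],None,fx=3,fy=3))
E
```

```text
world [0.6624 0.0848 0.22  ] shift mm [68.1  2.5 -2.2] twist [-0.15 -0.03  0.01]
now bal [ 0.0632 -0.0025  0.2881] force [-1.33 -0.78 -0.18] w -0.001 t 2.35 q [ 0.029  0.597  0.534  1.508 -0.    -0.042]
0.017
```

View pics/w1.png

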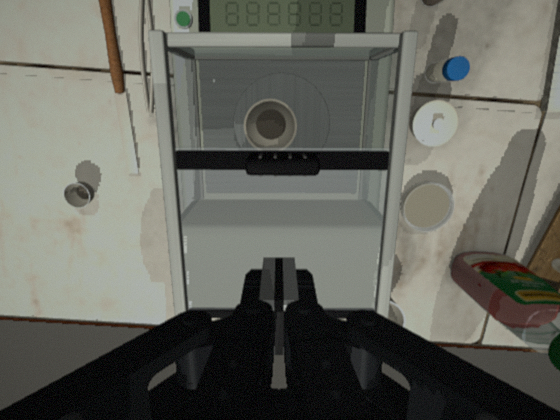

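View pics/s1.png

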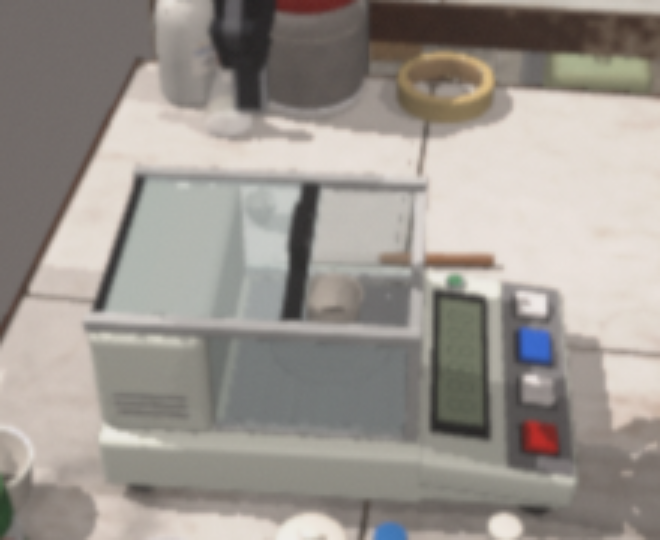

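```bash
cat >> h.py <<'E'
def wpix(P):
    o=get_obs();m=camera_model('wrist');H=m['hand_eye']
    t=R.from_quat(o['eef_rot']).inv().apply(np.atleast_2d(P)-o['position'])
    c=(t-H[:3,3])@H[:3,:3]; p=c@m['K'].T; return (p[:,:2]/p[:,2:]).round(1)
E
python3 - <<'E'
from h import *
p=np.load('bal.npy');o=get_obs();M=R.from_quat(o['eef_rot'])
for L in(0,.01,.017,.03):
    e=[o['position']+M.apply([L,0,dz]) for dz in(-.011,.011)]
    print(L,proj('side',e).round(1).tolist(),wpix(e).tolist())
q=np.array([[x,y,.1775] for x in (p[3]-.051,p[3]-.039) for y in(-.025,.025)])
print('tab corners',wpix(bal(p,q)).tolist())
print('rails front/back',wpix(bal(p,np.array([[-.055,.083,.158],[-.055,-.083,.158],[.165,.083,.158],[.165,-.083,.158]]))).tolist())
E
```

```text
0 [[269.3, 156.8], [257.8, 156.5]] [[277.7, 270.1], [277.7, 319.2]]
0.01 [[269.5, 161.3], [258.1, 161.0]] [[277.7, 259.1], [277.8, 305.6]]
0.017 [[269.6, 164.4], [258.3, 164.1]] [[277.8, 252.2], [277.8, 297.1]]
0.03 [[269.9, 170.1], [258.7, 169.7]] [[277.9, 240.8], [277.9, 282.9]]
tab corners [[244.7, 164.3], [320.7, 163.6], [245.4, 182.2], [320.2, 181.5]]
rails front/back [[410.2, 33.2], [153.3, 35.8], [384.6, 327.7], [182.4, 329.2]]
```

Wrist view: tab at (247–319, 152–174), fingertips at (279,258), behind the tab and clear of it. The side view puts the tip at 17–20 mm ahead of the TCP, consistent with tip_extent. The tab lies about 5 mm further forward than fitted, on the safe side. Lowering behind it.

>>> {"op": "step_arm", "data": {"twist": [[0,0,0],[0,0,0],[0,0,0],[0,0,0],[0,0,0],[0,0,0],[0,0,0],[0,0,0]], "xyz": [[25,2.5,0],[50,2.5,0],[70,2.5,0],[80,2.5,0],[90,2.5,0],[98,2.5,0],[104,2.5,0],[104,2.5,0]], "jaw": [0,0,0,0,0,0,0,0]}}

```text
t: 3.12
position: [0.6634, 0.0842, 0.1857]
eef_rot: [-0.024, 0.707, 0.023, 0.706]
force: [-1.3, 0.3, 0.3]
width: 0.001
```

```bash
python3 - <<'E'
from h import *
plan(-.045+.006+.011,0,.183)
a=camera('wrist')[:,:,::-1]; b=camera('side')[:,:,::-1]
cv2.imwrite('pics/ws2.png',np.hstack([cv2.resize(a[40:340,130:430],(400,400)),cv2.resize(b[150:270,210:330],(400,400))]))
E
```

```text
world [0.5736 0.0782 0.183 ] shift mm [  2.8  -0.1 -90. ] twist [-0.41 -0.04  0.  ]
now bal [ 0.062  -0.0006  0.1857] force [-1.33  0.25  0.3 ] w 0.001 t 3.1167 q [ 0.032  0.596  0.269  1.245 -0.    -0.035]
```

View pics/ws2.png

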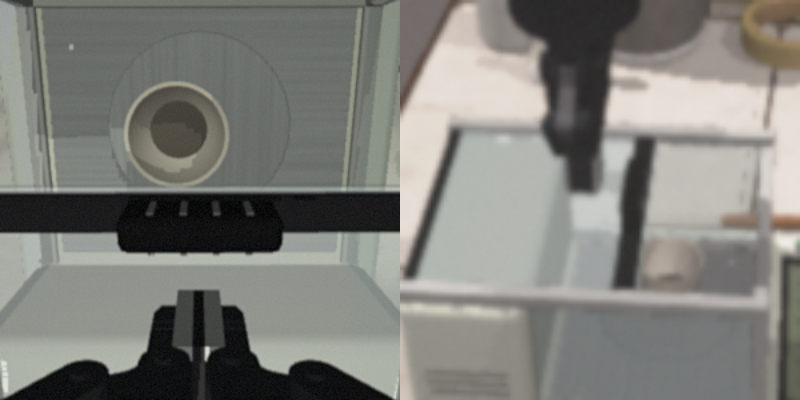

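The fingertips sit centred behind the tab with a gap of about 15 mm. Pushing slowly, stopping short of the end first.

>>> {"op": "step_arm", "data": {"twist": [[0,0,0],[0,0,0],[0,0,0],[0,0,0],[0,0,0],[0,0,0],[0,0,0],[0,0,0],[0,0,0],[0,0,0],[0,0,0],[0,0,0]], "xyz": [[1,0,-5],[1,0,-8],[1,0,-11],[1,0,-14],[1,0,-17],[1,0,-20],[1,0,-24],[1,0,-28],[1,0,-32],[1,0,-36],[1,0,-40],[1,0,-44]], "jaw": [0,0,0,0,0,0,0,0,0,0,0,0]}}

```text
t: 4.22
position: [0.6192, 0.0814, 0.1853]
eef_rot: [-0.024, 0.707, 0.024, 0.707]
force: [1.2, -1.3, 1.8]
width: -0.001
```

>>> {"op": "step_arm", "data": {"twist": [[0,0,0],[0,0,0],[0,0,0],[0,0,0],[0,0,0],[0,0,0],[0,0,0],[0,0,0],[0,0,0],[0,0,0],[0,0,0],[0,0,0]], "xyz": [[0,0,-4],[0,0,-8],[0,0,-12],[0,0,-16],[0,0,-20],[0,0,-24],[0,0,-27],[0,0,-30],[0,0,-32],[0,0,-34],[0,0,-35],[0,0,-36]], "jaw": [0,0,0,0,0,0,0,0,0,0,0,0]}}

```text
t: 5.22
position: [0.5836, 0.079, 0.1853]
eef_rot: [-0.024, 0.707, 0.024, 0.707]
force: [1.2, -0.1, -0.6]
width: -0.001
```

```bash
python3 - <<'E'
from h import *
plan(-.045+.006+.011,0,.183)
E
```

```text
world [0.5736 0.0782 0.183 ] shift mm [  2.3  -0.1 -10. ] twist [-0.36 -0.    0.01]
now bal [-1.800e-02  1.000e-04  1.853e-01] force [ 1.2  -0.13 -0.61] w -0.001 t 5.2167 q [ 0.027  0.429 -0.006  1.136 -0.    -0.04 ]
```

>>> {"op": "step_arm", "data": {"twist": [[0,0,0],[0,0,0],[0,0,0],[0,0,0],[0,0,0],[0,0,0],[0,0,0],[0,0,0]], "xyz": [[0,0,-1],[0,0,-2],[0,0,-3],[0,0,-4],[0,0,-5],[0,0,-6],[0,0,-7],[0,0,-7]], "jaw": [0,0,0,0,0,0,0,0]}}

```text
t: 5.88
position: [0.5764, 0.0786, 0.1852]
eef_rot: [-0.024, 0.707, 0.024, 0.707]
force: [0.6, -0.3, 1.2]
width: -0.002
```

>>> {"op": "step_arm", "data": {"twist": [[0,0,0],[0,0,0],[0,0,0]], "xyz": [[0,0,-0.7],[0,0,-1.5],[0,0,-1.5]], "jaw": [0,0,0]}}

```text
t: 6.13
position: [0.575, 0.0785, 0.1852]
eef_rot: [-0.024, 0.707, 0.024, 0.707]
force: [1.0, -0.7, -0.1]
width: 0.002
```

>>> {"op": "step_arm", "data": {"twist": [[0,0,0],[0,0,0],[0,0,0]], "xyz": [[0,0,-0.7],[0,0,-1.5],[0,0,-1.5]], "jaw": [0,0,0]}}

```text
t: 6.38
position: [0.5741, 0.0784, 0.1853]
eef_rot: [-0.024, 0.706, 0.024, 0.707]
force: [3.1, 0.1, -1.5]
width: -0.005
```

>>> {"op": "step_arm", "data": {"twist": [[0,0,0],[0,0,0],[0,0,0]], "xyz": [[0,0,-0.7],[0,0,-1.2],[0,0,-1.2]], "jaw": [0,0,0]}}

```text
t: 6.63
position: [0.574, 0.0784, 0.1854]
eef_rot: [-0.024, 0.706, 0.024, 0.708]
force: [5.4, 0.2, -2.6]
width: 0.0
```

```bash
python3 - <<'E'
from h import *
plan(-.045+.006+.011,0,.183)
b=camera('side')[:,:,::-1];a=camera('wrist')[:,:,::-1]; 
cv2.imwrite('pics/ws3.png',np.hstack([cv2.resize(a[40:340,130:430],(400,400)),cv2.resize(b[150:270,230:350],(400,400),interpolation=cv2.INTER_CUBIC)]))
E
```

```text
world [0.5736 0.0782 0.183 ] shift mm [ 2.4 -0.2 -0.4] twist [-0.36  0.17 -0.01]
now bal [-0.0276  0.0002  0.1854] force [ 5.38  0.24 -2.63] w 0.0 t 6.6333 q [ 0.026  0.407 -0.039  1.122  0.    -0.041]
```

View pics/ws3.png

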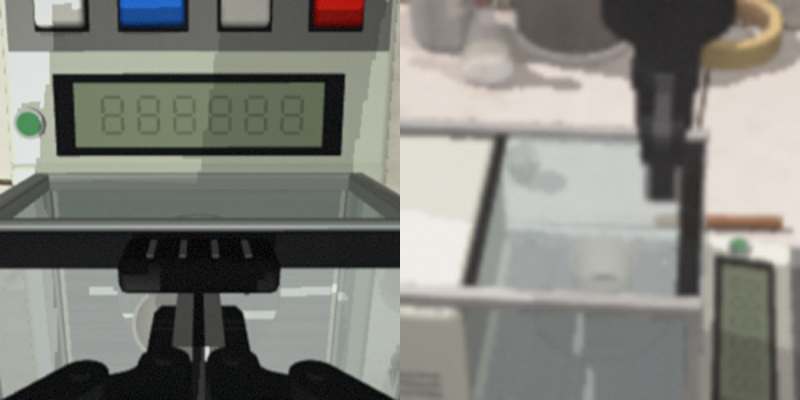

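The fingers stopped at balance x −27.6 mm (−28 expected for closed) with the force rising to 5 N. Both views show the black strip at the front of the rails, so the door is closed. Backing off, lifting, then going over the blue key. In the wrist crop the keys from right to left are red, white, blue and white; the blue one at about (152,10) is the widest, so it is the tare key.

>>> {"op": "step_arm", "data": {"twist": [[0,0,0],[0,0,0],[0,0,0],[0,0,0],[0,0,0],[0,0,0],[0,0,0],[0,0,0],[0,0,0],[0,0,0],[0,0,0],[0,0,0]], "xyz": [[0,0,5],[0,0,12],[-20,0,12],[-50,0,12],[-70,0,12],[-70,-5,-15],[-70,-23,-50],[-70,-23,-85],[-70,-23,-105],[-70,-23,-111],[-70,-23,-111],[-70,-23,-111]], "jaw": [0,0,0,0,0,0,0,0,0,0,0,0]}}

```text
t: 7.73
position: [0.4641, 0.0479, 0.2555]
eef_rot: [-0.024, 0.706, 0.024, 0.707]
force: [-0.6, 0.9, 0.5]
width: 0.001
```

```bash
python3 - <<'E'
from h import *
plan(-.139,-.023,.11)
a=camera('wrist')[:,:,::-1]; cv2.imwrite('pics/w4.png',a)
p=np.load('bal.npy')
print(wpix(bal(p,np.array([[-.139,y,.0563] for y in (.069,.023,-.023,-.069)]))).tolist())
print(wpix(bal(p,np.array([[-.045,0,.1775]]))).tolist())
E
```

```text
world [0.4646 0.0471 0.11  ] shift mm [145.5  -0.9   0.3] twist [-0.36  0.05  0.01]
now bal [-0.1394 -0.0221  0.2555] force [-0.59  0.94  0.45] w 0.001 t 7.7333 q [-0.033  0.155 -0.198  1.217 -0.    -0.101]
[[376.7, 182.0], [327.1, 182.2], [277.4, 182.5], [227.8, 182.8]]
[[311.5, 357.1]]
```

View pics/w4.png

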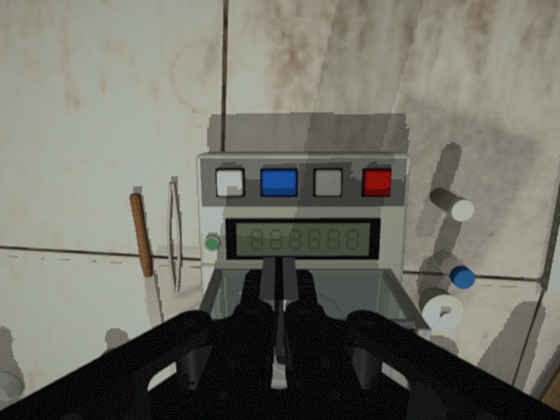

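Wrist view: the blue key is at (279,182) against a predicted (277,182.5), so they agree within 1–2 mm. Descending.

>>> {"op": "step_arm", "data": {"twist": [[0,0,0],[0,0,0],[0,0,0],[0,0,0],[0,0,0],[0,0,0],[0,0,0],[0,0,0],[0,0,0],[0,0,0]], "xyz": [[25,0,0],[55,0,0],[85,0,0],[110,0,0],[130,0,0],[145,0,0],[156,0,0],[165,0,0],[172,0,0],[172,0,0]], "jaw": [0,0,0,0,0,0,0,0,0,0]}}

```text
t: 8.62
position: [0.4632, 0.0479, 0.0819]
eef_rot: [-0.024, 0.707, 0.024, 0.706]
force: [0.0, 0.4, -0.3]
width: -0.002
```

```bash
python3 - <<'E'
from h import *
plan(-.139,-.023,.0733)
b=camera('side')[:,:,::-1];a=camera('wrist')[:,:,::-1]; 
cv2.imwrite('pics/ws5.png',np.hstack([cv2.resize(a[60:360,130:430],(400,400)),cv2.resize(b[180:300,270:390],(400,400),interpolation=cv2.INTER_CUBIC)]))
E
```

```text
world [0.4646 0.0471 0.0733] shift mm [ 8.6 -0.9  1.4] twist [-0.35 -0.11 -0.01]
now bal [-0.1403 -0.0221  0.0819] force [ 0.04  0.41 -0.34] w -0.002 t 8.6167 q [-0.033  0.289 -0.507  0.777 -0.    -0.101]
```

View pics/ws5.png

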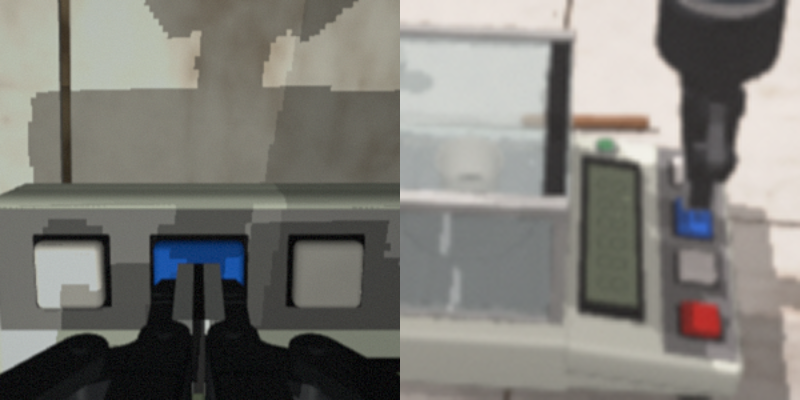

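```bash
python3 - <<'E'
from h import *
p=np.load('bal.npy');o=get_obs();M=R.from_quat(o['eef_rot'])
f=lambda P:((wpix(P)-[130,60])*4/3).round(0).tolist()
print('key front/back',f(bal(p,np.array([[-.151,-.023,.0548],[-.127,-.023,.0578]]))))
for L in(.010,.017):print(L,'tip edges',f([o['position']+M.apply([L,0,dz]) for dz in(-.011,-.006,0)]))
E
```

```text
key front/back [[195.0, 242.0], [195.0, 307.0]]
0.01 tip edges [[197.0, 265.0], [197.0, 280.0], [197.0, 297.0]]
0.017 tip edges [[197.0, 256.0], [197.0, 270.0], [197.0, 287.0]]
```

The tip lies inside the key's outline. Pressing gently in small steps.

>>> {"op": "step_arm", "data": {"twist": [[0,0,0],[0,0,0],[0,0,0],[0,0,0],[0,0,0],[0,0,0],[0,0,0],[0,0,0]], "xyz": [[1.5,0,0],[3,0,0],[4.5,0,0],[6,0,0],[7,0,0],[8,0,0],[9,0,0],[9,0,0]], "jaw": [0,0,0,0,0,0,0,0]}}

```text
t: 9.38
position: [0.4633, 0.0479, 0.0742]
eef_rot: [-0.024, 0.707, 0.024, 0.707]
force: [-0.3, -0.4, 1.1]
width: -0.002
```

>>> {"op": "step_arm", "data": {"twist": [[0,0,0],[0,0,0],[0,0,0]], "xyz": [[1,0,0],[2,0,0],[2,0,0]], "jaw": [0,0,0]}}

```text
t: 9.63
position: [0.4635, 0.0479, 0.0723]
eef_rot: [-0.024, 0.707, 0.024, 0.707]
force: [-0.8, -0.4, 1.2]
width: 0.001
```

>>> {"op": "step_arm", "data": {"twist": [[0,0,0],[0,0,0],[0,0,0]], "xyz": [[1,0,0],[2,0,0],[2,0,0]], "jaw": [0,0,0]}}

```text
t: 9.88
position: [0.4638, 0.0479, 0.0704]
eef_rot: [-0.024, 0.706, 0.024, 0.707]
force: [-0.7, 1.1, 3.4]
width: -0.001
```

>>> {"op": "step_arm", "data": {"twist": [[0,0,0],[0,0,0],[0,0,0]], "xyz": [[0.5,0,0],[1,0,0],[1,0,0]], "jaw": [0,0,0]}}

```text
t: 10.13
position: [0.4638, 0.0479, 0.0695]
eef_rot: [-0.024, 0.706, 0.024, 0.707]
force: [1.4, 0.4, 3.3]
width: -0.003
```

>>> {"op": "step_arm", "data": {"twist": [[0,0,0],[0,0,0],[0,0,0]], "xyz": [[0.5,0,0],[1,0,0],[1,0,0]], "jaw": [0,0,0]}}

```text
t: 10.38
position: [0.4639, 0.0479, 0.069]
eef_rot: [-0.024, 0.706, 0.024, 0.707]
force: [-0.5, 0.9, 8.6]
width: -0.001
```

>>> {"op": "step_arm", "data": {"twist": [[0,0,0],[0,0,0],[0,0,0]], "xyz": [[0.5,0,0],[1,0,0],[1,0,0]], "jaw": [0,0,0]}}

```text
t: 10.63
position: [0.464, 0.0479, 0.0687]
eef_rot: [-0.024, 0.706, 0.024, 0.707]
force: [-3.0, 0.7, 14.8]
width: 0.004
```

The key met its stop: contact began at about z 0.074, the stop came at 0.069 (about 5 mm of travel), and the force rose past 4 N. Drawing back straight up.

>>> {"op": "step_arm", "data": {"twist": [[0,0,0],[0,0,0],[0,0,0],[0,0,0],[0,0,0],[0,0,0],[0,0,0],[0,0,0],[0,0,0],[0,0,0],[0,0,0],[0,0,0]], "xyz": [[-3,0,0],[-7,0,0],[-12,0,0],[-30,0,0],[-60,0,0],[-90,0,0],[-120,0,0],[-150,0,0],[-180,0,0],[-190,0,0],[-190,0,0],[-190,0,0]], "jaw": [0,0,0,0,0,0,0,0,0,0,0,0]}}

```text
t: 11.63
position: [0.4631, 0.0479, 0.257]
eef_rot: [-0.024, 0.707, 0.024, 0.707]
force: [0.7, 0.7, -0.1]
width: -0.003
```

```bash
python3 - <<'E'
from h import *
plan(-.139,-.023,.0733)
b=camera('side')[:,:,::-1];a=camera('scene')[:,:,::-1]
f=lambda i:cv2.resize(i,(400,400),interpolation=cv2.INTER_CUBIC)
cv2.imwrite('pics/end.png',np.hstack([f(a[160:330,160:330]),f(b[180:340,220:380])]))
E
```

```text
world [0.4646 0.0471 0.0733] shift mm [183.7  -0.8   1.4] twist [-0.36 -0.01  0.01]
now bal [-0.1404 -0.0222  0.257 ] force [ 0.7   0.65 -0.08] w -0.003 t 11.6333 q [-0.033  0.153 -0.196  1.222 -0.    -0.101]
```

View pics/end.png

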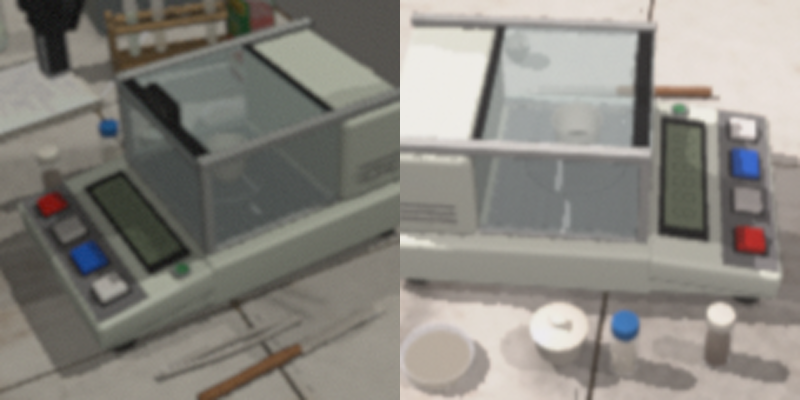

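Both views show the door fully forward, the blue key up and the crucible and bystanders in place. The hand is about 20 cm above the key. Handing in.

```bash
python3 -c "
from station import *
print(close_job())"
```

```text
the job is handed in; nothing more can be done
None
```

I closed the top door, pressed the blue tare key once and handed the job in at about 11.7 s of the 48 s allowed; no verdict is reported.

- **Door:** I pushed the tab from behind with the shut fingertips until it met its stop. The fingers stopped at balance x = −27.6 mm, where −28 mm was expected for closed, with about 5 N on the door.
- **Tare key:** I pressed it through about 5 mm of travel to its stop. The force peaked at about 15 N there, more than the 4 N needed but under the 25 N limit. I then lifted straight up.
- **Final checks:** The last pictures show the door closed, the key up, and the crucible and bystanders apparently unmoved. I judged these by eye, not by measurement. The hand is about 20 cm above the key and reads no contact force.
- **Disagreements:** The first fit put the open tab about 5 mm too far back compared with the wrist view. The two cameras also disagreed by several millimetres on how far the fingertips reach. I allowed for both by making contact slowly, and the final approaches relied on the force reading.

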